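# Inspect the bore of a clamped bush with the scope

### The arm

A 6-joint arm with a two-finger parallel gripper is mounted at the origin on a cart in front of the work surface, level with it; the furniture and walls round the work are solid. World frame = base frame: x ahead of the robot, y to its left, z up, the work surface at z = 0. Lengths are in mm, angles in rad, forces in N, time in s.
With the tool pointing down it reaches from about 350 to 875 mm from the base axis. Payload 4.2 kg.
Tool frame: the origin (TCP) lies between the finger pads; the fingertips stand 14 mm ahead of it and the grasp point (between the pads) lies 5 mm behind it; z points along the fingers, y is the line along which they close (so a half turn about z gives the same grasp; the last joint's range is limited). The gripper opens to 85 mm and grips with 20 to 120 N. Pads are 22 mm wide; open, the fingers measure 114 mm over their backs; the gripper's body (76 mm by 85 mm) begins 54 mm behind the grasp point. The pads swing forward as they close: fully open they stand 13 mm farther back than shut.
Start: joints at [1.495, 0.385, 0.008, 0, -1.194, -0.259], TCP at [205.33, 590.287, 245.312] pointing down, gripper open.
Joint ranges: [-3.14, 3.14], [-1.21, 2.06], [-1.07, 1.41], [-3.16, 2.05], [-2.99, -0.16], [-3.1, 3.1]. Speed limits (rad/s): [2.79, 2.79, 3.14, 3.14, 3.14, 3.14].

### API

Orientations are given as a unit quaternion [x, y, z, w].
In Python, from bench import * gives the robot as it stands.
- The arm moves only by the tool carry_out, never from a script. Its argument "motion" is a list of rows, each a list of 7 numbers: the turn, a rotation vector about the tool's x, y, z in rad, then the shift along the tool's x, y, z in mm, then the opening, from -1 (shut) to 1 (fully open), so that 0 is half open. A call has 1 to 5 rows; each row is the pose to reach, as a shift and turn from the pose commanded when the call began, along the tool's axes at that moment; what a row does not reach only later rows make up. A row lasts 1/8 s, in which the tool goes at most 62.5 mm and 10.7 degrees, less where a joint would pass 70% of its speed; a pose out of reach is approached as far as the arm can. A call with a gripper value outside its range is refused whole. The fingers move at their own pace and stop on an object; the grip force is fixed at half the most. Time passes only in rows, so rows that repeat a pose let the fingers close. It gives the time, the measured TCP pose, the force, the opening and the grip force at its end, in the units of the state.
- read_state(): the state, without advancing time (a new reading comes with each control period).
- get_image(name): name is "side" or "top" or "wrist"; returns a dict with "color" (384x512x3 uint8, blue, green, red), "mtx" (3x3 intrinsics, pixels), "k1" (the pictures are not rectified: a ray, as slopes to the right and down, at radius r is drawn at 1 + k1 r^2 times it, then the intrinsics apply), "position" and "orientation" of the camera in the world. Camera axes: x right, y down, z forward; pixel columns grow to the right and rows downward; lengths in mm; the calibration is good to about 2 mm. A picture is of the moment at which its call begins. There is no depth.
- job_done(): hands the job in; it is judged then, once.
The state is a dict: "clock": time; "joints": joint angles; "joint_vel": joint speeds; "joint_efforts": joint torques, N m; "position": TCP position; "ee_rot": TCP orientation; "contact_force": force on the tool from outside, world axes, zero at the start; "wrist_torque": the same for the moment, N m; "gripper_width": finger opening in mm; "grasp_force": force on a finger pad.
Only numpy, scipy, OpenCV 4.12 (cv2) and the standard library are available. Lean on these libraries where they do the work, as an engineer would, in place of code of your own. Each camera call takes 0.05 s, during which the arm holds its last target. There are 200 camera calls.

### The job

A flanged bronze bush stands loose in the vee fixture: clamp it by swinging the fixture's cam lever by its red knob all the way over to its stop. Then lift the inspection scope straight up out of its stand and lower its thin probe down the bore of the clamped bush until the orange ring on the probe is level with the bush's top face, never letting the scope touch the bush. Finish while still holding the scope there, still, upright and centred in the bore, as for taking the picture, and leave the fixture clamped and everything else on the bench alone.

Things in the scene. Friction and masses are not known exactly. Their poses are not given: they have to be found in the camera images.
- vee_fixture: clamping fixture fixed to the bench, a dark steel base plate 154 x 98 x 14 mm; origin at the middle of its underside on the bench (z = 0). Its +x axis runs (roughly to the robot's right) from the cam lever at the left end through the blue sliding jaw and the bush to the vee block at the right end. Jaw and vee block reach 50 mm above the bench.
- cam_lever (a joint): angle of the cam lever about its vertical pin: 0 = open (arm points along the fixture's -x, to the left away from the jaw), growing counter-clockwise seen from above, knob swinging towards the robot, to its stop at 1.80 rad (103 degrees). Starts at 0 to 0.3; stays where left (friction, 2 to 5 N at the knob). Its cam pushes the jaw 6 mm to the vee; it grips from about 1.4 on, and fully over is above 1.6.
- lever_knob (a point): centre of the red knob on the lever's end: an upright round knob 19 mm across and 38 mm tall, 70 mm from the pin; this point is 70 mm above the bench, the knob spans 50 to 88 mm, steel arm (14 mm wide) below it at 36 to 44 mm. The knob is fixed to the lever.
- cam_pivot (a point): point on the lever's vertical pin, at the knob's height (70 mm); it lies 46.5 mm from the fixture's origin along -x.
- clamp_jaw: blue sliding jaw with a slightly springy black pad, between the lever's cam and the bush; moves only with the lever, along the fixture's x, and grips the bush with 10 to 25 N when the lever is fully over. Origin on the pad face, 16 mm above the bench.
- bush: the flanged bronze bush to be inspected, loose (0.4 kg), standing on the fixture's base plate between jaw and vee: 60 mm tall, 50 mm across below and 60 mm across the top flange (upper 16 mm), with a plain vertical bore 22 mm across right through. Origin on the bore axis at its underside, 14 mm above the bench. It shifts by up to 4 mm when clamped. Two more bushes like it stand on the bench at the back.
- bush_mouth (a point): centre of the bore at the bush's top face (74 mm above the bench); axes as the bush, z up along the bore.
- bush_foot (a point): centre of the bore at the bush's underside (the steel base plate closes the bore here).
- scope_grip (a point): centre of the scope's black ribbed round grip (29 mm across, 42 mm long: 21 mm above and 20 mm below), on the scope's axis: take it here. Below the grip an aluminium shoulder ends 32 mm under this point; above it a grey cap 32 mm across has its top 38 mm over this point. Starts 144 mm above the bench, the shoulder resting on the stand.
- scope_ring (a point): middle of the 4 mm wide orange ring on the probe, on the scope's axis, 80 mm below scope_grip and 42 mm above the tip.
- scope_stand: the scope's bench stand, fixed: dark round foot 68 mm across, grey tube and black cup 38 mm across, 112 mm tall, with a hole 16 mm wide in its flat top in which the probe hangs; the scope must rise 92 mm to leave it. Origin at the middle of the foot's underside. Cabinets 285 mm tall stand left (from y = 0.21) and right (from y = -0.12) of the work, from x = 0.5 back.
- spare_bush_a: another bush of the same kind, loose, upright at the back; leave alone
- spare_bush_b: another bush of the same kind, loose, upright at the back; leave alone
- tape: yellow tape measure, 34 x 84 x 65 mm, loose, right of the scope stand; leave alone
- spanner: steel spanner 173 mm long, loose, at the front right; leave alone
- scope: inspection scope, 160 g, 160 mm long, upright, loose: a bare steel probe 8 mm across and 90 mm long below a grip. Origin at the probe's lens tip, 122 mm below scope_grip; z is its axis, up. In the stand the tip hangs 22 mm above the bench.
Mind the look-alikes: they are no part of the job. Leave any turquoise look-alike of the bush alone.

How it is judged (in metres and radians):
On the way, in this order (a step that is already met when the one before it is completed fails the run):
1. the cam lever is fully over and the jaw grips the bush (value of joint cam_lever above 1.6 rad and contact force between clamp_jaw and bush above 2 N), for 0.2 s.
2. the scope is lifted clear of its stand and of the bush (z of scope in the frame of scope_stand above 0.112 m and contact force between the fingers and scope above 1 N), for 0.1 s.
At the end, for the whole second after the job is handed in: Lever past 1.6 rad, jaw pressing the upright bush with over 2 N; scope held by the fingers, touching nothing else, still, within 4 degrees of upright; orange ring within 5 mm of the level of the bush's top face; ring and tip each within 4 mm of the bore's axis (all of step 1 and z of scope_ring in the frame of bush_mouth between -0.005 and 0.005 m and horizontal distance between scope_ring and bush_mouth below 0.004 m and horizontal distance between scope and bush_foot below 0.004 m and angle between scope's own z axis and vertical below 0.07 rad and angle between bush's own z axis and vertical below 0.03 rad and linear speed of scope below 0.01 m/s and contact force between the fingers and scope above 1 N and contact force between scope and bush below 0.3 N and contact force between scope and vee_fixture below 0.3 N and contact force between scope and scope_stand below 0.3 N and contact force between scope and clamp_jaw below 0.3 N); the arm keeps its last pose, push and grip.
It fails at once if the scope touches the bush (contact force between scope and bush above 0.3 N).
It fails at once if the bush is knocked over or lifted (angle between bush's own z axis and vertical above 0.15 rad or height (world z) of bush above 0.022 m).
It fails at once if a bystander is moved by more than 20 mm (distance of any of spare_bush_a, spare_bush_b, tape, spanner from where it was at the start of the episode above 0.02 m).
It also fails if it takes over 58 s, if anything falls off the work surface, if the arm or the gripper's body presses on something with over 40 N, if the wrist force passes 120 N, or if a joint passes its speed limit or range.

## Working session

There is one attempt and no reset: what is moved stays moved. The work goes in short steps, Python scripts to look and compute and a tool call to move; the robot and the scene stay as the last step left them, time stands still between calls to the robot, and variables do not carry over. Pictures are saved under pics/ and viewed, at most 10 in all, crops included, and the job is handed in when it is done.

Besides the shell and the picture viewer there is one more tool, called after "Request:" as name(argument=value, ...), one argument or row to a line, values as JSON. carry_out: Moves the arm, as the interface text tells. Its arguments: {"type":"object","properties":{"motion":{"type":"array"}},"required":["motion"]}

```bash
mkdir -p pics; ls; cat > h.py <<'E'
from bench import *
import numpy as np, cv2
from scipy.spatial.transform import Rotation as R
def snap(n,f):
    d=get_image(n); cv2.imwrite(f'pics/{f}.png',d['color']); np.save(f'pics/{f}.npy',{k:d[k] for k in('mtx','k1','position','orientation')},allow_pickle=True); return d
def load(f): return np.load(f'pics/{f}.npy',allow_pickle=True).item()
def ray(f,u,v):
    d=load(f); K=np.array(d['mtx']); p=np.array([(u-K[0,2])/K[0,0],(v-K[1,2])/K[1,1]]); q=p.copy()
    for _ in range(20): q=p/(1+d['k1']*(q@q))
    r=R.from_quat(d['orientation']).apply([*q,1.]); return np.array(d['position'],float),r/np.linalg.norm(r)
def atz(f,u,v,z):
    c,r=ray(f,u,v); return c+r*(z-c[2])/r[2]
def proj(f,P):
    d=load(f); q=R.from_quat(d['orientation']).inv().apply(np.array(P,float)-np.array(d['position'])); s=q[:2]/q[2]; s=s*(1+d['k1']*(s@s)); K=np.array(d['mtx']); return K[:2,:2]@s+K[:2,2]
def tri(*obs):
    A=0;b=0
    for o in obs:
        c,r=ray(*o); M=np.eye(3)-np.outer(r,r); A=A+M;b=b+M@c
    x=np.linalg.solve(A,b); return x,[round(float(np.linalg.norm(np.cross(x-ray(*o)[0],ray(*o)[1]))),1) for o in obs]
E
python3 - <<'E'
from h import *
s=read_state(); print(s)
for n in('top','side','wrist'):
    d=snap(n,n+'0'); print(n,d['position'],d['orientation'],d['mtx'],d['k1'])
a=[cv2.resize(cv2.imread(f'pics/{n}0.png'),(800,600),interpolation=cv2.INTER_CUBIC) for n in('top','side')]
cv2.imwrite('pics/t.png',a[0]);cv2.imwrite('pics/s.png',a[1])
E
```

```text
pics
{'clock': 0.0, 'joints': array([ 1.49460762e+00,  3.85567198e-01,  6.60844381e-03, -5.06556393e-04,
       -1.19399263e+00, -2.58607060e-01]), 'joint_vel': array([ 8.40058345e-04,  9.52023365e-05, -9.07172240e-04, -5.21955586e-04,
        2.07677767e-03,  1.15923876e-04]), 'joint_efforts': array([ 6.31010189e-04, -3.92291236e+01,  1.88402778e+01,  4.18614194e+00,
       -4.66533369e-03,  8.43263592e-06]), 'position': array([205.15246491, 589.7781272 , 244.20720133]), 'ee_rot': array([ 9.86005488e-01, -1.66709213e-01, -1.36286060e-04,  1.09449314e-03]), 'contact_force': array([ 0.20096428, -0.86110183,  0.29454733]), 'wrist_torque': array([-0.02829338, -0.00048014, -0.01001915]), 'grasp_force': 0.0, 'gripper_width': 85.49902061378776}
top [ 497.08832284  -46.96958829 1336.65563717] [-0.70602773  0.70684599 -0.03497093  0.02589651] [[475.39299012   0.         259.82530513]
 [  0.         475.39299012 190.92007569]
 [  0.           0.           1.        ]] 0.0022699928254068425
side [444.12231283 543.31522232 693.16373251] [-0.11677528  0.91002557 -0.39302902  0.06119796] [[354.77402981   0.         260.59016696]
 [  0.         354.77402981 195.32464806]
 [  0.           0.           1.        ]] 0.024740736515578086
wrist [276.55591584 566.11269034 372.59480451] [-0.57297027  0.8061529   0.11986945 -0.0863359 ] [[268.4423311    0.         258.40358055]
 [  0.         268.4423311  183.32189705]
 [  0.           0.           1.        ]] -0.036162451168848815
```

View pics/t.png

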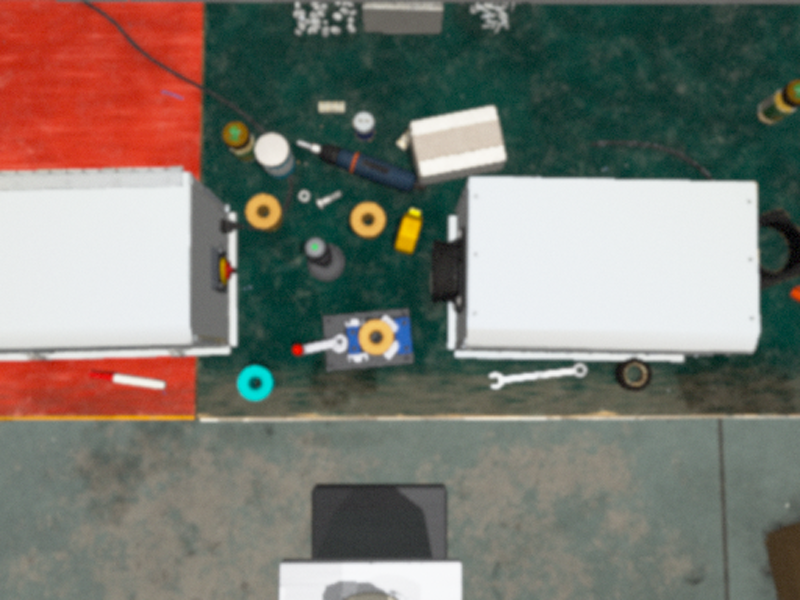

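View pics/s.png

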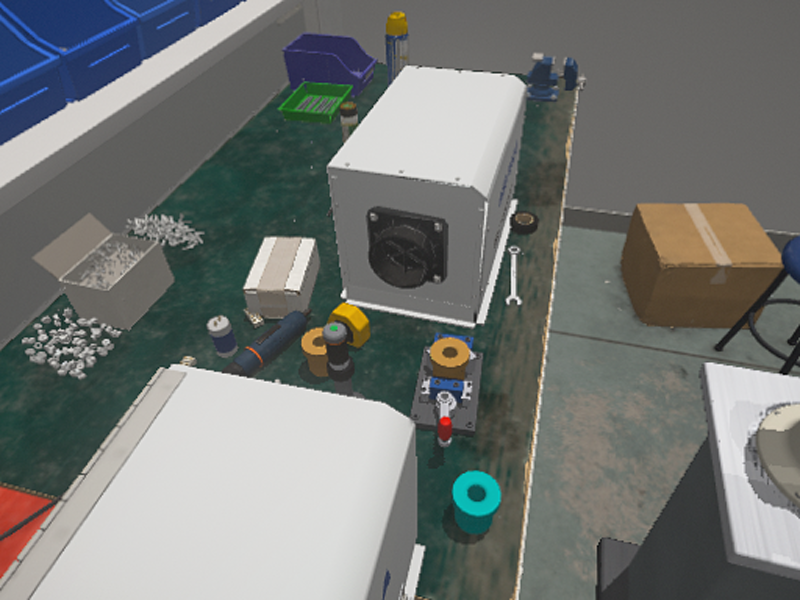

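The top view shows the knob at (297,350), the pivot at (340,344), the bush bore at (377,336) and the scope cap at (315,246). The side view shows the knob at (445,427), the bore at (450,352) and the scope cap at (335,330). I'll enlarge both views.

```bash
python3 - <<'E'
import cv2,numpy as np
a=cv2.imread('pics/top0.png')[145:245,185:275]; b=cv2.imread('pics/side0.png')[195:295,195:315]
f=lambda i:cv2.resize(i,None,fx=6,fy=6,interpolation=cv2.INTER_CUBIC)[:600]
A=cv2.resize(a,(360,400),interpolation=cv2.INTER_CUBIC); B=cv2.resize(b,(440,367),interpolation=cv2.INTER_CUBIC)
c=np.zeros((400,800,3),np.uint8); c[:,:360]=A; c[:367,360:]=B; cv2.imwrite('pics/crop1.png',c)
E
```

```text
(no output)
```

View pics/crop1.png

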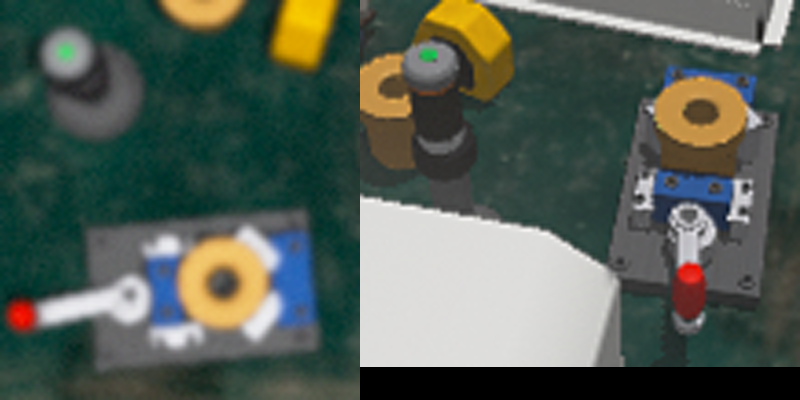

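The crop shows the knob top at (22,314), the flange at (223,282) and the green cap dot at (67,52) in the top part. In the side part the knob top is at (690,270), the mouth at (700,112) and the green dot at (428,55).

```bash
python3 - <<'E'
from h import *
np.set_printoptions(precision=1,suppress=True)
print('knobtop',tri(('top0',190.5,223.5),('side0',285,268.6)))
print('mouth',tri(('top0',240.75,215.5),('side0',287.7,225.5)))
print('cap',tri(('top0',201.75,158),('side0',213.5,210)))
print('flange',atz('top0',240.75,215.5,74),'knob',atz('top0',190.5,223.5,88),'piv',atz('top0',217,219.5,50),'cap',atz('top0',201.75,158,182))
c=[(88,227),(305,212),(318,348),(100,368)]
c=np.array([atz('top0',185+u/4,145+v/4,14) for u,v in c]);print(c,c.mean(0))
s=read_state();r=R.from_quat(s['ee_rot']);print(r.as_matrix())
E
```

```text
knobtop (array([519.3, 118.9,  84. ]), [0.2, 0.2])
mouth (array([540.8, -12.4,  68.3]), [0.1, 0.1])
cap (array([678.6,  80.7, 178.4]), [0.3, 0.3])
flange [540.7 -12.6  74. ] knob [519.4 118.4  88. ] piv [530.8  52.2  50. ] cap [677.8  80.2 182. ]
[[581.1  83.   14. ]
 [591.4 -68.   14. ]
 [496.9 -76.8  14. ]
 [483.4  74.   14. ]] [538.2   3.   14. ]
[[ 0.9 -0.3 -0. ]
 [-0.3 -0.9 -0. ]
 [ 0.   0.  -1. ]]
```

```bash
cat >> h.py <<'E'
def yaw():
    m=R.from_quat(read_state()['ee_rot']).as_matrix(); return np.degrees(np.arctan2(m[1,0],m[0,0]))
def plan(P,yw=None):
    "row (rx,ry,rz,dx,dy,dz) to world P (mm), tool down with tool x at yaw yw (deg)"
    s=read_state(); r=R.from_quat(s['ee_rot']); y=np.radians(yaw() if yw is None else yw)
    T=R.from_matrix(np.array([[np.cos(y),np.sin(y),0],[np.sin(y),-np.cos(y),0],[0,0,-1]]))
    return np.round(np.r_[(r.inv()*T).as_rotvec(),r.inv().apply(np.array(P)-s['position'])],3)
E
python3 - <<'E'
from h import *
np.set_printoptions(suppress=True)
print(plan([300,380,240],-49)); print(plan([480,119,200],-79))
E
```

```text
[  0.002  -0.001   0.52  158.521 167.08    4.768]
[  0.001  -0.001   1.044 414.305 354.342  45.124]
```

Request:
carry_out(
  motion=[
    [0, 0, 0.13, 45, 45, 0, 1],
    [0, 0, 0.26, 90, 90, 0, 1],
    [0, 0, 0.4, 130, 130, 0, 1],
    [0, 0, 0.53, 170, 175, 0, 1],
    [0, 0, 0.66, 200, 210, 0, 1],
  ],
)

```text
clock: 0.78
position: [325.5, 323.9, 245.2]
ee_rot: [0.878, -0.479, -0.0, 0.0]
contact_force: [0.8, 0.4, -0.2]
gripper_width: 85.2
grasp_force: 0.0
```

```bash
python3 - <<'E'
from h import *
np.set_printoptions(suppress=True)
print(read_state()['position'],yaw(),plan([490,118,200],-79))
E
```

```text
[325.54469891 323.86300478 245.22563702] -57.284149988216456 [  0.     -0.      0.379 262.086 -27.118  45.235]
```

Request:
carry_out(
  motion=[
    [0, 0, 0.1, 55, -6, 0, 0.2],
    [0, 0, 0.2, 110, -12, 0, 0.2],
    [0, 0, 0.3, 165, -18, 10, 0.2],
    [0, 0, 0.379, 220, -24, 30, 0.2],
    [0, 0, 0.379, 262, -27, 45, 0.2],
  ],
)

```text
clock: 1.4
position: [491.3, 119.3, 199.4]
ee_rot: [0.773, -0.635, -0.0, 0.0]
contact_force: [0.3, 0.7, -0.4]
gripper_width: 51.5
grasp_force: 0.0
```

```bash
python3 - <<'E'
from h import *
np.set_printoptions(suppress=True)
print(read_state()['position'],yaw(),read_state()['gripper_width'],plan([519,118.5,72],-79))
a=snap('wrist','w1')['color']; b=snap('top','t1')['color']; c=snap('side','s1')['color']
im=np.vstack([np.hstack([cv2.resize(a,(400,300)),cv2.resize(c,(400,300))]),np.hstack([cv2.resize(b[120:270,150:350],(400,300)),np.zeros((300,400,3),np.uint8)])])
cv2.imwrite('pics/v1.png',im)
print(proj('w1',[519.3,118.9,88]),proj('w1',[541,-12,74]))
E
```

```text
[491.33364656 119.29594744 199.4211127 ] -78.81424146001844 51.5099352881309 [  0.001  -0.      0.003   6.137 -27.074 127.403]
[229.89766095 178.28111494] [231.97645041  22.89193636]
```

View pics/v1.png

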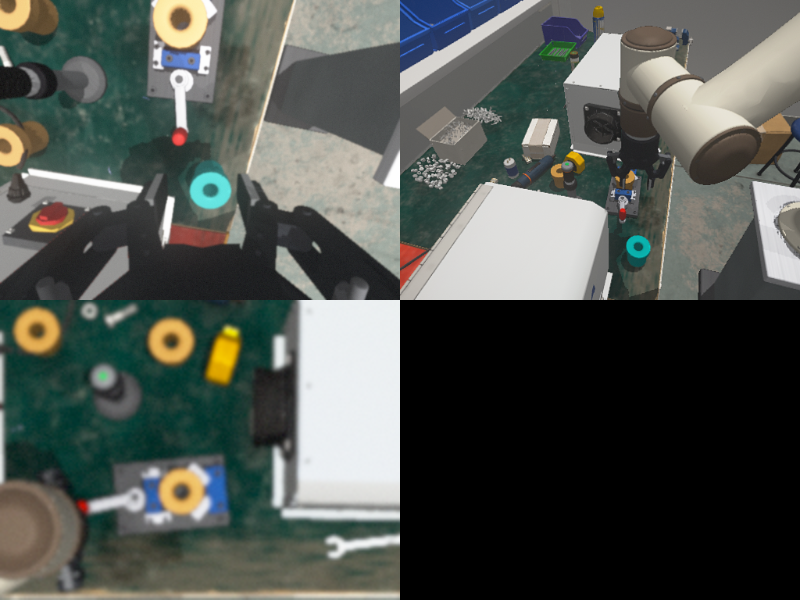

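The wrist view has the knob at (229,177) and the mouth at (230,24). Both agree with the predictions to 2 px, so I descend over the knob.

Request:
carry_out(
  motion=[
    [0, 0, 0, 6, -27, 10, 0.2],
    [0, 0, 0, 6, -27, 50, 0.2],
    [0, 0, 0, 6, -27, 90, 0.2],
    [0, 0, 0, 6, -27, 125, 0.2],
    [0, 0, 0, 6, -27, 127, -0.3],
  ],
)

```text
clock: 2.17
position: [516.4, 120.7, 71.5]
ee_rot: [0.774, -0.634, -0.001, 0.002]
contact_force: [-0.3, -0.9, -0.6]
gripper_width: 34.3
grasp_force: 0.0
```

Request:
carry_out(
  motion=[
    [0, 0, 0, 0, 0, 0, -0.38],
    [0, 0, 0, 0, 0, 0, -0.38],
  ],
)

```text
clock: 2.42
position: [519.3, 121.5, 75.2]
ee_rot: [0.773, -0.634, 0.001, -0.002]
contact_force: [0.1, 0.8, -0.2]
gripper_width: 26.4
grasp_force: 0.0
```

```bash
python3 - <<'E'
from h import *
np.set_printoptions(suppress=True)
print(read_state()['position'],yaw(),read_state()['gripper_width'],read_state()['contact_force'])
piv=np.array([532.5,51.]);
# rows for swing, from current pose
th0=101.3
for th in (112,124,136,148,158,170,180,190,197.6,200):
    P=piv+70*np.array([np.cos(np.radians(th)),np.sin(np.radians(th))])
    print(th,plan([*P,72],-79+th-th0))
E
```

```text
[519.26124021 121.46878163  75.16616583] -78.67074717924618 26.435654321806698 [ 0.08766577  0.8434737  -0.16862029]
112 [-0.004  0.001 -0.181  2.91  13.835  3.113]
124 [-0.004  0.    -0.39   7.108 27.854  3.058]
136 [-0.004 -0.    -0.6   14.129 40.694  3.004]
148 [-0.004 -0.001 -0.809 23.666 51.793  2.954]
158 [-0.004 -0.001 -0.984 33.238 59.36   2.917]
170 [-0.004 -0.001 -1.193 46.239 66.079  2.879]
180 [-0.004 -0.002 -1.368 57.948 69.509  2.855]
190 [-0.004 -0.002 -1.542 70.076 70.854  2.838]
197.6 [-0.004 -0.002 -1.675 79.345 70.454  2.83 ]
200 [-0.004 -0.002 -1.717 82.252 70.073  2.828]
```

Request:
carry_out(
  motion=[
    [0, 0, -0.17, 2.7, 13, 0, -0.38],
    [0, 0, -0.34, 6, 25, 0, -0.38],
    [0, 0, -0.5, 10.5, 35, 0, -0.38],
    [0, 0, -0.66, 16.5, 44, 0, -0.38],
    [0, 0, -0.81, 23.5, 52, 0, -0.38],
  ],
)

```text
clock: 3.05
position: [474.0, 88.6, 75.4]
ee_rot: [0.961, -0.275, 0.003, -0.003]
contact_force: [2.9, 0.8, 0.2]
gripper_width: 26.5
grasp_force: 1.1
```

```bash
python3 - <<'E'
from h import *
np.set_printoptions(suppress=True)
print(read_state()['position'],yaw(),read_state()['gripper_width'],read_state()['contact_force'])
piv=np.array([532.5,51.]);
for th in (155,163,171,180,190,197.6,200,202):
    P=piv+70*np.array([np.cos(np.radians(th)),np.sin(np.radians(th))])
    print(th,P,plan([*P,72],-79+th-101.3))
E
```

```text
[474.04012606  88.58857983  75.41820795] -31.96362454961663 26.497495909000254 [2.92906282 0.84676237 0.20344869]
155 [469.05845491  80.58327832] [-0.006 -0.004 -0.116 -0.002  9.451  3.357]
163 [465.55866708  71.46601933] [-0.006 -0.005 -0.256  1.855 19.038  3.302]
171 [463.36181616  61.95041255] [-0.006 -0.005 -0.396  5.029 28.274  3.255]
180 [462.5  51. ] [-0.005 -0.006 -0.553 10.094 38.02   3.212]
190 [463.56345729  38.84462756] [-0.005 -0.006 -0.727 17.431 47.77   3.178]
197.6 [465.77665325  29.83410765] [-0.004 -0.007 -0.86  24.079 54.243  3.162]
200 [466.72151654  27.05858997] [-0.004 -0.007 -0.902 26.35  56.097  3.159]
202 [467.59713018  24.77753846] [-0.004 -0.007 -0.937 28.3   57.569  3.158]
```

Request:
carry_out(
  motion=[
    [0, 0, -0.12, 0, 9.5, 0, -0.38],
    [0, 0, -0.26, 2, 19, 0, -0.38],
    [0, 0, -0.4, 5, 28, 0, -0.38],
    [0, 0, -0.56, 10, 38, 0, -0.38],
    [0, 0, -0.73, 17.5, 48, 0, -0.38],
  ],
)

```text
clock: 3.68
position: [463.4, 38.6, 75.4]
ee_rot: [0.996, 0.086, 0.004, -0.001]
contact_force: [1.9, 2.4, 1.2]
gripper_width: 26.3
grasp_force: 1.3
```

```bash
python3 - <<'E'
from h import *
np.set_printoptions(suppress=True)
print(read_state()['position'],yaw(),read_state()['gripper_width'],read_state()['contact_force'])
piv=np.array([532.5,51.]);
for th in (193,197.6,200,202,204):
    P=piv+70*np.array([np.cos(np.radians(th)),np.sin(np.radians(th))])
    print(th,P,plan([*P,75],-79+th-101.3))
E
```

```text
[463.36096422  38.59664137  75.41129271] 9.899040896380765 26.258758311073706 [1.90621111 2.44259605 1.18662108]
193 [464.29409547  35.2534262 ] [-0.002 -0.007 -0.049  0.341  3.455  0.407]
197.6 [465.77665325  29.83410765] [-0.001 -0.007 -0.129  0.87   9.048  0.401]
200 [466.72151654  27.05858997] [-0.001 -0.007 -0.171  1.324 11.945  0.399]
202 [467.59713018  24.77753846] [-0.001 -0.008 -0.206  1.794 14.342  0.398]
204 [468.55181797  22.52843498] [-0.001 -0.008 -0.241  2.348 16.722  0.398]
```

Request:
carry_out(
  motion=[
    [0, 0, -0.06, 0.5, 4, 0, -0.38],
    [0, 0, -0.12, 0.9, 8, 0, -0.38],
    [0, 0, -0.17, 1.3, 11, 0, -0.38],
    [0, 0, -0.19, 1.5, 13, 0, -0.38],
    [0, 0, -0.2, 1.7, 14, 0, -0.38],
  ],
)

```text
clock: 4.3
position: [466.0, 24.5, 74.3]
ee_rot: [0.983, 0.182, 0.002, -0.0]
contact_force: [-0.1, 4.1, 1.8]
gripper_width: 26.2
grasp_force: 1.4
```

Request:
carry_out(
  motion=[
    [0, 0, -0.02, 0.3, 1, 0, -0.38],
    [0, 0, -0.02, 0.5, 2, 0, -0.38],
    [0, 0, -0.02, 0.5, 2, 0, -0.38],
  ],
)

```text
clock: 4.68
position: [466.3, 23.7, 74.0]
ee_rot: [0.981, 0.192, 0.001, -0.001]
contact_force: [-4.2, 11.5, 6.7]
gripper_width: 26.4
grasp_force: 5.8
```

Request:
carry_out(
  motion=[
    [0, 0, 0, 0, -4, 0, -0.2],
    [0, 0, 0, 0, -4, 0, 0.1],
    [0, 0, 0, 0, -4, -10, 0.2],
    [0, 0, 0, 0, -4, -60, 0.2],
    [0, 0, 0, 0, -4, -115, 0.5],
  ],
)

```text
clock: 5.3
position: [464.0, 25.3, 189.6]
ee_rot: [0.981, 0.192, -0.001, 0.0]
contact_force: [0.7, 0.0, 0.5]
gripper_width: 63.9
grasp_force: 0.0
```

Request:
carry_out(
  motion=[
    [0, 0, 0, -10, 0, -30, 1],
    [0, 0, 0, -10, 0, -60, 1],
    [0, 0, 0, -10, 0, -60, 1],
  ],
)

```text
clock: 5.68
position: [456.4, 22.1, 251.3]
ee_rot: [0.981, 0.192, 0.003, -0.0]
contact_force: [-0.4, 0.3, -1.9]
gripper_width: 85.7
grasp_force: 0.0
```

```bash
python3 - <<'E'
from h import *
np.set_printoptions(suppress=True)
print(read_state()['position'],yaw(),read_state()['gripper_width'],read_state()['contact_force'])
a=snap('wrist','w2')['color']; b=snap('top','t2')['color']; c=snap('side','s2')['color']
im=np.vstack([np.hstack([cv2.resize(a,(400,300)),cv2.resize(c[195:295,195:328],(400,300))]),np.hstack([cv2.resize(b[145:245,180:313],(400,300),interpolation=cv2.INTER_CUBIC),np.zeros((300,400,3),np.uint8)])])
cv2.imwrite('pics/v2.png',im)
E
```

```text
[456.38849266  22.14337    251.2652322 ] 22.120461396106414 85.67488701923894 [-0.44035624  0.30586113 -1.91158037]
```

View pics/v2.png

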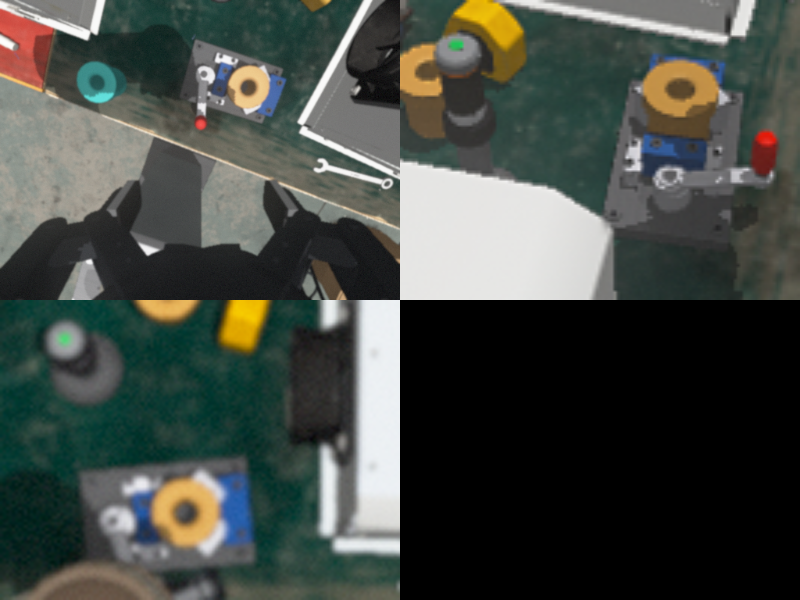

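The lever is over to its stop, about 102° in the wrist view: pin (205,74), knob (200,124). The bush bore is now at wrist (317,113). Next is the scope.

```bash
python3 - <<'E'
from h import *
np.set_printoptions(suppress=True)
print(tri(('top0',241.8-.3,215.7),('s2',288.8,224.3)),tri(('w2',317.4,112.6),('s2',288.8,224.3)),atz('w2',317.4,112.6,74),atz('t2',241.8,215.7,74))
print(plan([600,70,250],0))
E
```

```text
(array([539.41555231, -14.57329458,  70.72928434]), [0.8, 0.8]) (array([540.05173075, -14.78690913,  70.37647352]), [1.4, 1.4]) [541.27054929 -13.82531573  74.        ] [540.12421669 -15.34733709  74.        ]
[ -0.      0.002   0.386 152.802  10.065  -2.689]
```

Request:
carry_out(
  motion=[
    [0, 0, 0.12, 50, 3, 0, 1],
    [0, 0, 0.24, 100, 7, 0, 1],
    [0, 0, 0.386, 152, 10, 0, 1],
    [0, 0, 0.386, 152, 10, 0, 1],
    [0, 0, 0.386, 152, 10, 0, 1],
  ],
)

```text
clock: 6.45
position: [599.0, 69.9, 246.5]
ee_rot: [1.0, 0.0, -0.002, 0.001]
contact_force: [-0.4, -0.2, 0.0]
gripper_width: 85.3
grasp_force: 0.0
```

```bash
python3 - <<'E'
from h import *
np.set_printoptions(suppress=True)
print(read_state()['position'],yaw())
a=snap('wrist','w3')['color']
print(proj('w3',[678.5,80.5,182]),proj('w3',[678.5,80.5,112]),load('w3')['position'])
p=proj('w3',[678.5,80.5,182]); x,y=int(p[0])-100,max(0,int(p[1])-75)
print(x,y); cv2.imwrite('pics/v3.png',cv2.resize(a[y:y+150,x:x+200],(800,600),interpolation=cv2.INTER_CUBIC))
E
```

```text
[599.01910329  69.86018135 246.51447583] 0.03871690836473228
[243.59878151  95.0560453 ] [247.47773913  96.49717659] [674.95731007  70.59193044 374.46140768]
143 20
```

View pics/v3.png

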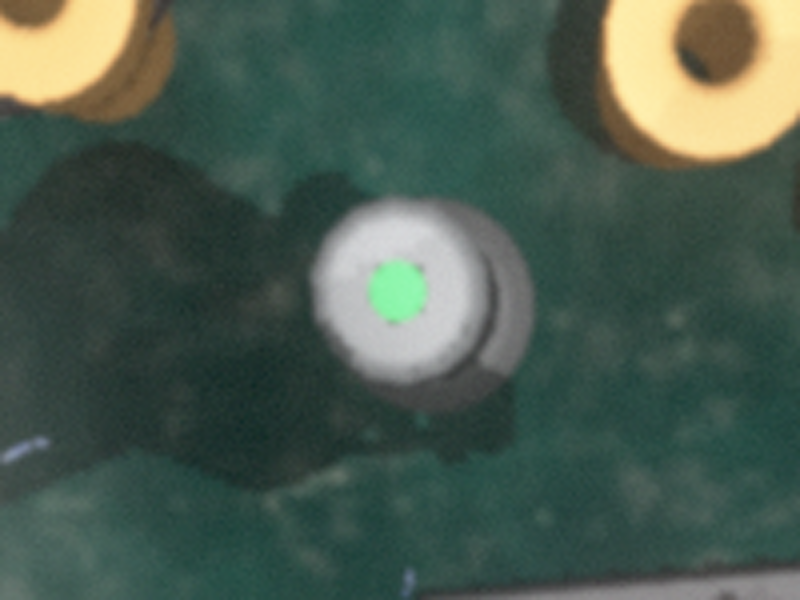

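The wrist view has the cap's green dot at (398,292) in the crop, which is (242.5,93) in the image. That is within 2 px of the prediction, so the axis is at about (679.5, 81).

```bash
python3 - <<'E'
from h import *
np.set_printoptions(suppress=True)
print(atz('w3',242.5,93,182),read_state()['position'],plan([679.5,81,139],0))
E
```

```text
[679.84342042  81.23096048 182.        ] [598.84482995  69.73310345 247.36674192] [  0.001   0.002   0.001  80.921 -11.3   108.165]
```

Request:
carry_out(
  motion=[
    [0, 0, 0, 40, -6, 0, 1],
    [0, 0, 0, 80.5, -11.3, 0, 1],
    [0, 0, 0, 80.5, -11.3, 5, 1],
    [0, 0, 0, 80.5, -11.3, 40, 1],
    [0, 0, 0, 80.5, -11.3, 80, 1],
  ],
)

```text
clock: 7.12
position: [679.3, 81.2, 169.0]
ee_rot: [1.0, 0.0, 0.001, -0.0]
contact_force: [-0.0, 0.1, -0.9]
gripper_width: 85.4
grasp_force: 0.0
```

Request:
carry_out(
  motion=[
    [0, 0, 0, 0, 0, 15, 1],
    [0, 0, 0, 0, 0, 28, 0.8],
    [0, 0, 0, 0, 0, 28, 0.4],
    [0, 0, 0, 0, 0, 28, 0.1],
    [0, 0, 0, 0, 0, 28, -0.1],
  ],
)

```text
clock: 7.75
position: [681.0, 81.7, 141.6]
ee_rot: [1.0, 0.0, 0.001, -0.0]
contact_force: [-1.1, 0.3, -0.6]
gripper_width: 38.2
grasp_force: 0.0
```

Request:
carry_out(
  motion=[
    [0, 0, 0, 0, 0, 0, -0.25],
    [0, 0, 0, 0, 0, 0, -0.32],
    [0, 0, 0, 0, 0, 0, -0.5],
    [0, 0, 0, 0, 0, 0, -0.8],
    [0, 0, 0, 0, 0, 0, -1],
  ],
)

```text
clock: 8.38
position: [680.6, 81.4, 140.7]
ee_rot: [1.0, 0.0, 0.0, 0.0]
contact_force: [-0.9, -0.6, 1.6]
gripper_width: 27.2
grasp_force: 58.8
```

Request:
carry_out(
  motion=[
    [0, 0, 0, 0, 0, 0, -1],
    [0, 0, 0, 0, 0, -2, -1],
    [0, 0, 0, 0, 0, -4, -1],
    [0, 0, 0, 0, 0, -10, -1],
    [0, 0, 0, 0, 0, -20, -1],
  ],
)

```text
clock: 9.0
position: [680.2, 81.5, 160.3]
ee_rot: [1.0, 0.0, -0.001, 0.0]
contact_force: [0.1, 0.0, -1.4]
gripper_width: 27.0
grasp_force: 58.9
```

Request:
carry_out(
  motion=[
    [0, 0, 0, 0, 0, -20, -1],
    [0, 0, 0, 0, 0, -40, -1],
    [0, 0, 0, 0, 0, -60, -1],
    [0, 0, 0, 0, 0, -80, -1],
    [0, 0, 0, 0, 0, -100, -1],
  ],
)

```text
clock: 9.62
position: [680.4, 81.5, 261.9]
ee_rot: [1.0, 0.0, 0.0, -0.0]
contact_force: [0.6, -0.5, -1.2]
gripper_width: 27.1
grasp_force: 59.0
```

```bash
python3 - <<'E'
from h import *
np.set_printoptions(suppress=True)
print(read_state()['position'],read_state()['grasp_force'],plan([540.5,-14.3,258],0))
E
```

```text
[680.41862284  81.51679251 261.85774481] 58.9725614481722 [  -0.      -0.001    0.    -139.945   95.785    3.7  ]
```

Request:
carry_out(
  motion=[
    [0, 0, 0, -35, 24, 0, -1],
    [0, 0, 0, -70, 48, 0, -1],
    [0, 0, 0, -105, 72, 0, -1],
    [0, 0, 0, -140, 96, 0, -1],
    [0, 0, 0, -140, 96, 0, -1],
  ],
)

```text
clock: 10.25
position: [538.3, -15.9, 261.9]
ee_rot: [1.0, -0.001, 0.001, -0.0]
contact_force: [0.3, 0.6, -1.4]
gripper_width: 27.1
grasp_force: 59.1
```

Request:
carry_out(
  motion=[
    [0, 0, 0, 0, 0, 15, -1],
    [0, 0, 0, 0, 0, 30, -1],
    [0, 0, 0, 0, 0, 45, -1],
    [0, 0, 0, 0, 0, 45, -1],
    [0, 0, 0, 0, 0, 45, -1],
  ],
)

```text
clock: 10.88
position: [540.9, -14.4, 215.2]
ee_rot: [1.0, 0.0, 0.0, 0.0]
contact_force: [0.0, -0.1, -1.5]
gripper_width: 27.1
grasp_force: 59.1
```

```bash
python3 - <<'E'
from h import *
np.set_printoptions(suppress=True)
s=read_state();print(s['position'],s['grasp_force'],yaw())
a=snap('wrist','w4')['color']; c=snap('side','s4')['color'];b=snap('top','t4')['color']
x,y,z=540.5,-14.5,0
for n in('w4','s4'): print(n,[proj(n,[x,y,h]).round(1).tolist() for h in (74,95,137,176)])
f=lambda i:cv2.resize(i,(400,400),interpolation=cv2.INTER_CUBIC)
ws=[int(v) for v in proj('w4',[x,y,74])]; wx,wy=ws[0]-50,min(ws[1]-50,284)
ss=[int(v) for v in proj('s4',[x,y,110])]; sx,sy=ss[0]-50,ss[1]-50
print(wx,wy,sx,sy)
cv2.imwrite('pics/v4.png',np.hstack([f(a[wy:wy+100,wx:wx+100]),f(c[sy:sy+100,sx:sx+100])]))
E
```

```text
[540.93753853 -14.40131801 215.24537639] 59.08479194127722 0.03735018781922613
w4 [[259.0, 177.4], [259.0, 183.3], [259.1, 198.3], [259.3, 218.1]]
s4 [[288.0, 223.3], [288.3, 217.1], [289.0, 204.2], [289.6, 191.2]]
208 127 238 162
```

View pics/v4.png

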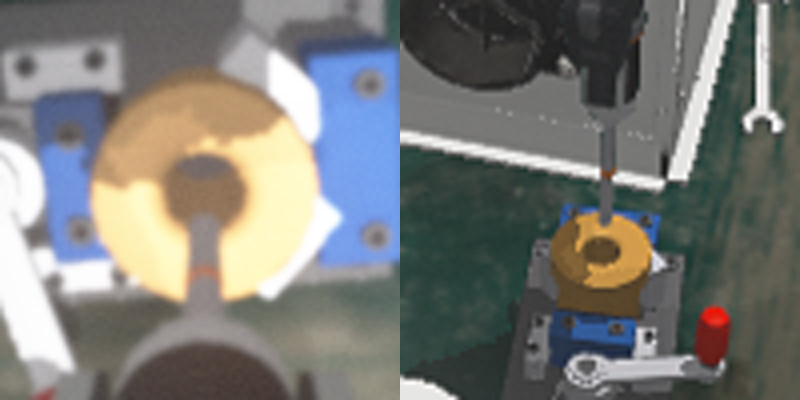

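The probe hangs straight over the bore. In the wrist crop the bore is at (205,187) and the tip at (204,218). In the side crop the bore is at (602,250), the tip at (606,222) and the ring at (606,174).

```bash
python3 - <<'E'
from h import *
np.set_printoptions(suppress=True,precision=1)
W=lambda u,v:('w4',208+u/4,127+v/4)
S=lambda u,v:('s4',238+(u-400)/4,162+v/4)
print('mouth',tri(W(205,187),S(602,250)),atz(*W(205,187),74),atz(*S(602,250),74))
print('tip',tri(W(204,218),S(606,222)),atz(*W(204,218),95),atz(*S(606,222),95))
print('ring',tri(W(204,272),S(606,174)),atz(*W(204,272),137),atz(*S(606,174),137))
E
```

```text
mouth (array([541.1, -15.5,  67.6]), [1.7, 1.7]) [544.4 -14.8  74. ] [538.6 -10.9  74. ]
tip (array([539.7, -15.3,  92.2]), [1.9, 1.9]) [542.3 -14.5  95. ] [537.7 -14.   95. ]
ring (array([540.3, -14.9, 131.8]), [1.2, 1.2]) [543.3 -14.4 137. ] [538.5 -10.6 137. ]
```

Request:
carry_out(
  motion=[
    [0, 0, 0, 2, 0, 0, -1],
    [0, 0, 0, 2, 0, 6, -1],
    [0, 0, 0, 2, 0, 11, -1],
    [0, 0, 0, 2, 0, 11, -1],
    [0, 0, 0, 2, 0, 11, -1],
  ],
)

```text
clock: 11.65
position: [542.5, -14.6, 204.3]
ee_rot: [1.0, 0.0, 0.0, 0.0]
contact_force: [-0.5, 0.8, -1.7]
gripper_width: 26.8
grasp_force: 59.1
```

```bash
python3 - <<'E'
from h import *
s=read_state();print(s['position'])
# average frames to cut noise
av=lambda n,f:(snap(n,f)['color'].astype(float)+sum(get_image(n)['color'].astype(float) for _ in range(3)))/4
a=av('wrist','w5').astype(np.uint8); c=av('side','s5').astype(np.uint8)
f=lambda i:cv2.resize(i,(400,480),interpolation=cv2.INTER_CUBIC)
cv2.imwrite('pics/v5.png',np.hstack([f(a[140:212,229:289]),f(c[185:239+0,262:307])]))
E
```

```text
[542.53016483 -14.56509709 204.30982988]
```

View pics/v5.png

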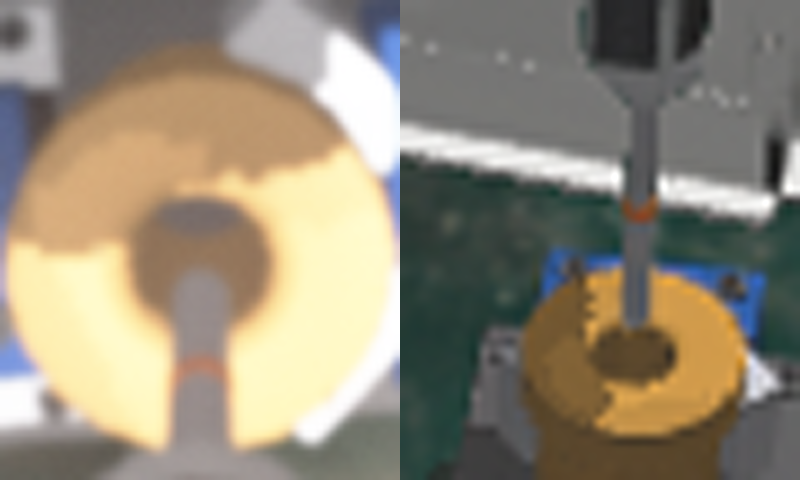

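The probe is centred sideways: in the wrist crop the bore edges are 131 and 271 and the probe edges 172 and 228. In the side crop the flange runs 523 to 745 and the probe at its tip 624 to 649. I'll fit the fore-aft offset and the height from these readings.

```bash
cat > fit.py <<'E'
from h import *
from scipy.optimize import least_squares
np.set_printoptions(suppress=True,precision=2)
# mouth at (541,-14.5,74)+per-camera pixel bias; unknown: scope tip offset dx,dy,height h, tilt tx (per mm) in x
def near(n,P,r):   # point on radius r facing camera
    d=np.array(load(n)['position'])-P; d[2]=0; return P+r*d/np.linalg.norm(d)
def fit(w,s,mw,ms,tw,ts,rw,rs):
    "mouth centre px, tip lower-edge px, ring arc-centre px, for wrist and side"
    M=np.array([541,-14.5,74.])
    def f(p):
        dx,dy,h,tx,ty=p; T=M+[dx,dy,h]; G=T+[42*tx,42*ty,42]; o=[]
        for n,m,t,r in((w,mw,tw,rw),(s,ms,ts,rs)):
            b=np.array(m)-proj(n,M)
            o+=list(proj(n,near(n,T,4))+b-t)+list(proj(n,near(n,G,4))+b-r)
        return np.r_[o,p[3]*20,p[4]*20]
    q=least_squares(f,[0,0,10,0,0]); print('dx,dy,h,tx,ty',q.x,'res px',q.fun)
    for n,m in((w,mw),(s,ms)): print(n,'bias',np.array(m)-proj(n,M))
E
python3 - <<'E'
from fit import *
W=lambda u,v:np.array([229+u/6.667,140+v/6.667]); S=lambda u,v:np.array([262+(u-400)/8.889,185+v/8.889])
fit('w5','s5',W(200.7,260),S(634,353),W(200.5,272),S(636.5,325),W(200.5,363),S(639.5,214))
E
```

```text
dx,dy,h,tx,ty [-0.98  0.04 14.98  0.02  0.  ] res px [-0.01 -0.34 -0.05  0.15  0.28  0.14  0.15 -0.24  0.46  0.05]
w5 bias [ 0.22 -2.37]
s5 bias [0.5  1.49]
```

Request:
carry_out(
  motion=[
    [0, 0, 0, 0.5, 0, 0, -1],
    [0, 0, 0, 0.5, 0, 5, -1],
    [0, 0, 0, 0.5, 0, 10, -1],
    [0, 0, 0, 0.5, 0, 15, -1],
    [0, 0, 0, 0.5, 0, 20, -1],
  ],
)

```text
clock: 12.68
position: [542.9, -14.6, 183.8]
ee_rot: [1.0, 0.0, -0.0, 0.0]
contact_force: [-0.1, -0.3, -1.7]
gripper_width: 27.1
grasp_force: 59.1
```

Request:
carry_out(
  motion=[
    [0, 0, 0, 0, 0, 5, -1],
    [0, 0, 0, 0, 0, 10, -1],
    [0, 0, 0, 0, 0, 15, -1],
    [0, 0, 0, 0, 0, 15, -1],
    [0, 0, 0, 0, 0, 15, -1],
  ],
)

```text
clock: 13.3
position: [543.1, -14.5, 169.4]
ee_rot: [1.0, 0.0, 0.0, 0.0]
contact_force: [0.0, -0.6, -1.8]
gripper_width: 27.1
grasp_force: 59.1
```

```bash
python3 - <<'E'
from h import *
s=read_state();print(s['position'],s['contact_force'])
av=lambda n,f:(snap(n,f)['color'].astype(float)+sum(get_image(n)['color'].astype(float) for _ in range(3)))/4
a=av('wrist','w6').astype(np.uint8); c=av('side','s6').astype(np.uint8)
f=lambda i:cv2.resize(i,(400,480),interpolation=cv2.INTER_CUBIC)
cv2.imwrite('pics/v6.png',np.hstack([f(a[140:212,229:289]),f(c[185:239,262:307])]))
E
```

```text
[543.10765906 -14.50854497 169.42442296] [ 0.00549638 -0.60440168 -1.77098524]
```

View pics/v6.png

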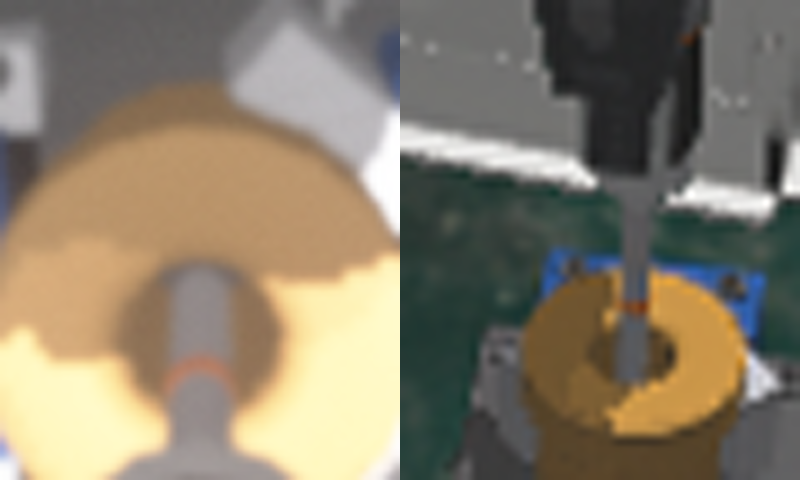

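```bash
python3 - <<'E'
from fit import *
M=np.array([541,-14.5,74.]); b=np.array([229+201/6.667,140+341/6.667])-proj('w6',M); bs=np.array([262+234/8.889,185+353/8.889])-proj('s6',M)
print(b,bs)
for h in(20,22):
  for dx in(-1,0,1):
    G=M+[dx,0,h]; p=proj('w6',near('w6',G,4))+b; q=proj('s6',near('s6',G,4))+bs
    print(h,dx,(p-[229,140])*6.667,(q-[262,185])*8.889+[400,0])
E
```

```text
[ 0.15 -2.19] [0.5  1.49]
20 -1 [201.14 371.69] [639.73 312.92]
20 0 [201.14 363.91] [635.97 312.23]
20 1 [201.15 356.11] [632.21 311.55]
22 -1 [201.17 377.43] [640.   307.62]
22 0 [201.18 369.59] [636.23 306.94]
22 1 [201.19 361.72] [632.46 306.25]
```

The ring reads about 21.5 mm above the face and 0.3 mm off the axis, so I lower the last bit.

Request:
carry_out(
  motion=[
    [0, 0, 0, 0, 0, 5, -1],
    [0, 0, 0, 0, 0, 10, -1],
    [0, 0, 0, 0, 0, 15, -1],
    [0, 0, 0, 0, 0, 20, -1],
    [0, 0, 0, 0, 0, 21.5, -1],
  ],
)

```text
clock: 14.32
position: [542.7, -14.6, 147.2]
ee_rot: [1.0, 0.0, -0.0, 0.0]
contact_force: [-0.0, 0.3, -1.0]
gripper_width: 27.3
grasp_force: 59.1
```

Request:
carry_out(
  motion=[
    [0, 0, 0, 0, 0, 0, -1],
    [0, 0, 0, 0, 0, 0, -1],
    [0, 0, 0, 0, 0, 0, -1],
    [0, 0, 0, 0, 0, 0, -1],
  ],
)

```text
clock: 14.82
position: [543.0, -14.5, 147.9]
ee_rot: [1.0, 0.0, 0.0, -0.0]
contact_force: [-0.1, 0.2, -1.7]
gripper_width: 27.0
grasp_force: 59.1
```

```bash
python3 - <<'E'
from fit import *
s=read_state();print(s['position'],s['contact_force'],s['grasp_force'])
av=lambda n,f:(snap(n,f)['color'].astype(float)+sum(get_image(n)['color'].astype(float) for _ in range(3)))/4
a=av('wrist','w7').astype(np.uint8); c=av('side','s7').astype(np.uint8)
f=lambda i:cv2.resize(i,(400,480),interpolation=cv2.INTER_CUBIC)
cv2.imwrite('pics/v7.png',np.hstack([f(a[150:222,229:289]),f(c[195:249,262:307])]))
M=np.array([541,-14.5,74.]); b=[.15,-2.2]; bs=[.5,1.49]
for h in(-5,0,5):
    G=M+[0,0,h]; p=proj('w7',near('w7',G,4))+b; q=proj('s7',near('s7',G,4))+bs
    print(h,(p-[229,150])*6.667,(q-[262,195])*8.889+[400,0])
E
```

```text
[543.01 -14.52 147.94] [-0.13  0.2  -1.65] 59.08701131294947
-5 [201.17 286.67] [632.88 288.07]
0 [201.25 300.6 ] [633.49 275.34]
5 [201.34 315.15] [634.11 262.5 ]
```

View pics/v7.png

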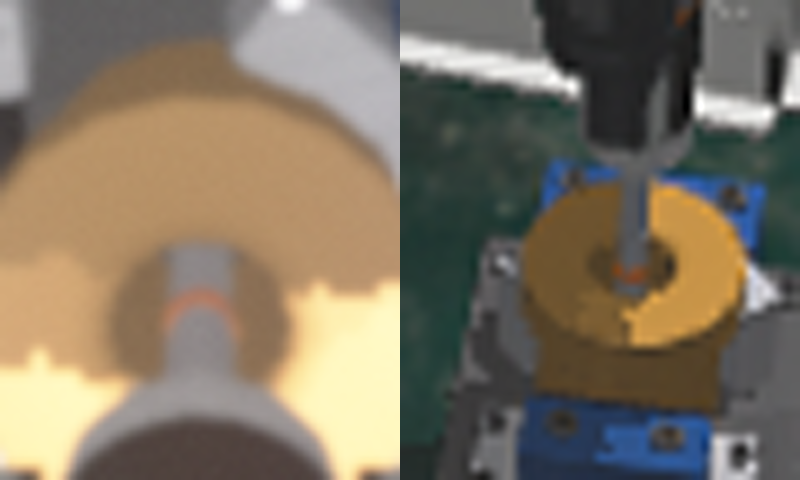

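In the wrist crop the orange ring is at (201,299) and in the side crop at (632,274). The predictions for level and centred are (201,301) and (633,275), so it is in place and I'm handing in.

```bash
python3 -c "
from bench import *
print(job_done())"
```

```text
the job is handed in; nothing more can be done
None
```

The job is handed in, with no verdict returned: the lever is over at its stop with the bush clamped, and the scope is held still in the bore with the orange ring level and centred to within about 1 mm by my last pictures.

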